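# Slide the planter tray to its next click stop on the watering can's side

### The arm

A 6-joint arm with a two-finger parallel gripper is mounted at the origin on the work surface. World frame = base frame: x ahead of the robot, y to its left, z up, the work surface at z = 0. Lengths are in mm, angles in rad, forces in N, time in s.
With the tool pointing down it reaches from about 350 to 975 mm from the base axis. Payload 7.1 kg.
Tool frame: the origin (TCP) lies at the very end of the fingers, on their centre line; the grasp point (between the pads) lies 19 mm behind it (ctrl.pinch_z is the z of the grasp point in the tool frame, in mm); z points along the fingers, y is the direction in which the jaws open and shut (so a half turn about z gives the same grasp; the last joint's range is limited). The gripper opens to 88 mm and grips with 3 to 60 N. Pads are 20 mm wide; open, the fingers measure 115 mm over their backs; the gripper's body (75 mm by 178 mm) begins 61 mm behind the grasp point.
Start: joints at [-1.182, 0.423, 1.63, -0, 1.089, -0.019], TCP at [247.885, -573.723, 222.675] pointing down, gripper open.
Joint ranges: [-3, 3], [-0.9, 2.11], [0.09, 2.58], [-1.31, 4.45], [0.11, 2.69], [-2.54, 2.54]. Speed limits (rad/s): [2.39, 2.39, 3.01, 3.14, 3.14, 3.14].

### API

Orientations are given as a rotation vector (axis times angle).
In Python, from workcell import get_obs, optics, ctrl gives the robot as it stands.
- The arm moves only by the shell command python3 -m jog 'ROWS'. ROWS is a JSON object of lists of equal length, an entry for each row: "delta_rot": the turn, a rotation vector about the tool's x, y, z in rad, a list of three; "translation": the shift along the tool's x, y, z in mm, a list of three; "hand": the opening, from -1 (shut) to 1 (fully open). In form: {"delta_rot": [[rx, ry, rz], ...], "translation": [[x, y, z], ...], "hand": [hand, ...]}. A call has 1 to 5 rows; each row is the pose to reach, as a shift and turn from the pose commanded when the call began, along the tool's axes at that moment; what a row does not reach only later rows make up. A row lasts 1/10 s, in which the tool goes at most 50 mm and 8.59 degrees, less where a joint would pass 70% of its speed; a pose out of reach is approached as far as the arm can. A call with a gripper value outside its range is refused whole. The fingers move at their own pace and stop on an object; the grip force is fixed at half the most. Time passes only in rows, so rows that repeat a pose let the fingers close. It gives the time, the measured TCP pose, the force and the opening at its end, in the units of the state.
- get_obs(): the state, without advancing time (a new reading comes with each control period).
- optics.get_image(name): name is "scene" or "top" or "wrist"; returns the picture (480x640x3 uint8, red, green, blue); there is no depth.
- optics.calibration(name): a dict with "intrinsics" (3x3 intrinsics, pixels), "cam_to_world" (4x4, takes a point from camera to world coordinates). Camera axes: x right, y up, looking along -z (the intrinsics and any distortion apply to the point x, -y, -z); pixel columns grow to the right and rows downward; lengths in mm; the calibration is good to about 2 mm. A picture is of the moment at which its call begins: read the wrist's pose just before it. calibration takes no time and is no camera call; for the wrist camera it gives the pose at the moment of the call.
- ctrl.close_job(): hands the job in, once; it reports no verdict.
The state is a dict: "t": time; "qpos": joint angles; "qvel": joint speeds; "joint_torque": joint torques, N m; "ee_pos": TCP position; "orientation": TCP orientation; "ft_force": force on the tool from outside, world axes, zero at the start; "moment": the same for the moment, N m; "width": finger opening in mm.
Only numpy, scipy, OpenCV 4.12 (cv2) and the standard library are available. Lean on these libraries where they do the work, as an engineer would, in place of code of your own. Each camera call takes 0.05 s, during which the arm holds its last target. There are 200 camera calls.

### The job

Push the planter's drip tray along its rail towards the watering can until it has clicked into the very next stop, with the catch fully home and the tray left resting there. Push on the tray, not on the planter, and leave the planter standing upright in the tray. Do not disturb the watering can, the dustpan or the peg box.

Things in the scene. Friction and masses are not known exactly. Their poses are not given: they have to be found in the camera images.
- rail: Aluminium track screwed to the shelf: three parallel channels 700 mm long, 30 mm high. Origin: middle of its underside, on the shelf; y runs along the track, x across it. Wheel channels (24 mm wide) at x = -50 and +50 mm; the third, at x = +100 mm, is closed by a rubber lip and hides the stops: they cannot be seen, only felt (see tray).
- tray (a joint): Tray's place along the track, m, along the rail's +y; 0 at the start, in the middle stop; ends at -0.245 and 0.245. The next stop lies 80 to 140 mm from the start, differing by day and by side; the one after, at 225 mm, is too far. The tray runs on captive wheels, cannot be lifted out, and between stops drags with about 2 N and stays where it is left.
- tray_center (a point): Middle of the tray's inner floor, 37 mm above the shelf. Open steel box, 200 mm along the track, 150 mm across, wall 3 mm; its flat end walls lie 100 mm either side of this point along the track and stand from 34 to 70 mm above the shelf. Its long side at the rail's +x carries the catch, 100 mm across from this point, in a 22 x 26 mm housing up to 62 mm above the shelf.
- catch (a joint): Lift of the tray's sprung catch, m: about 0 home in a stop, about 0.0055 riding between stops. Its round tip leaves its V notch (18 mm wide) when the tray is pushed with 8 to 12 N; then only the drag is left. Within 9 mm of a stop's middle it pulls the tray in with a click, and draws it back if let go on the notch's slope; pushing on takes 8 to 12 N again.
- knob_top (a point): Middle of the top of the catch's round black knob (24 mm across, 16 mm high), 82 mm above the shelf when home; it rises with the plunger.
- planter: White ceramic planter with a succulent, standing loose near the tray's middle: foot 84 mm, rim 110 mm across, 80 mm high (rim 117 mm above the shelf; leaves up to 60 mm higher, within 50 mm of its axis), 0.5 to 0.9 kg. Origin: middle of its underside, z up.
- watering_can: Red plastic sprinkling can with long spout and arched handle, on the shelf by one end of the track (which end varies; the peg box is by the other): body 116 mm across, 165 mm high with its handle, spout reaching 165 mm from its axis. Origin: middle of its underside.
- dustpan: Aluminium dustpan lying on the shelf on the robot's side of the track: pan 170 x 160 mm, 47 mm high, handle 130 mm long to its +y. Origin: under the middle of the pan.
- peg_box: Wooden clothes-peg box with hinged lid, 130 x 170 mm, 75 mm high (120 mm with its lid's knob), fixed on the shelf. Origin: middle of its underside.
- peg_box_lid (a joint): Angle of the peg box's lid, rad: 0 shut (as at the start), growing as it opens.

How it is judged:
By the outcome, as a careful person would: the job done as asked, in the order asked, and still so for the second after the job is handed in, with the robot touching nothing.
It also fails if it takes over 51 s, if anything falls off the work surface, if the arm or the gripper's body presses on something with over 40 N, if the wrist force passes 120 N, or if a joint passes its speed limit or range.

## Working session

There is one attempt and no reset: what is moved stays moved. The work goes in short steps, Python scripts to look and compute and a shell command to move; the robot and the scene stay as the last step left them, time stands still between calls to the robot, and variables do not carry over. Pictures are saved under pics/ and viewed, about 8 in all and at most 12, crops included, and the job is handed in when it is done.

```bash
mkdir -p pics; python3 - <<'E'
from workcell import get_obs, optics, ctrl
import cv2,numpy as np
o=get_obs();print(o)
for n in("scene","top"):
    im=optics.get_image(n);cv2.imwrite(f"pics/{n}0.png",im[:,:,::-1])
    c=optics.calibration(n);print(n,{k:np.round(v,3).tolist() if not isinstance(v,str) else v for k,v in c.items()})
E
```

```text
{'t': 0.0, 'qpos': array([-1.18200084e+00,  4.23831848e-01,  1.63069754e+00, -8.15945096e-06,
        1.08864213e+00, -1.89589207e-02]), 'qvel': array([-0.00134527,  0.00125149,  0.0002221 ,  0.00045969,  0.0005395 ,
       -0.00072814]), 'joint_torque': array([-7.05277562e-04, -5.44627833e+01, -2.73675835e+01,  6.43365341e-02,
        2.27266556e-02, -1.19720248e-04]), 'ee_pos': array([ 247.66960721, -573.20551832,  221.90437384]), 'orientation': array([-3.07500718e+00, -6.35763059e-01,  4.66927553e-04]), 'ft_force': array([ 0.36850282, -0.03077546,  0.42248109]), 'moment': array([-0.0121636 ,  0.07222164, -0.00636496]), 'width': 87.69263426231649}
scene {'intrinsics': [[526.912, 0.0, 314.911], [0.0, 526.912, 233.443], [0.0, 0.0, 1.0]], 'cam_to_world': [[0.829, -0.325, 0.456, 998.628], [0.56, 0.465, -0.686, -756.415], [0.011, 0.824, 0.567, 698.57], [0.0, 0.0, 0.0, 1.0]]}
top {'intrinsics': [[450.055, 0.0, 318.773], [0.0, 450.055, 240.614], [0.0, 0.0, 1.0]], 'cam_to_world': [[-0.026, 0.983, -0.183, 331.464], [-1.0, -0.024, 0.011, 34.313], [0.006, 0.184, 0.983, 1069.299], [0.0, 0.0, 0.0, 1.0]]}
```

View pics/scene0.png

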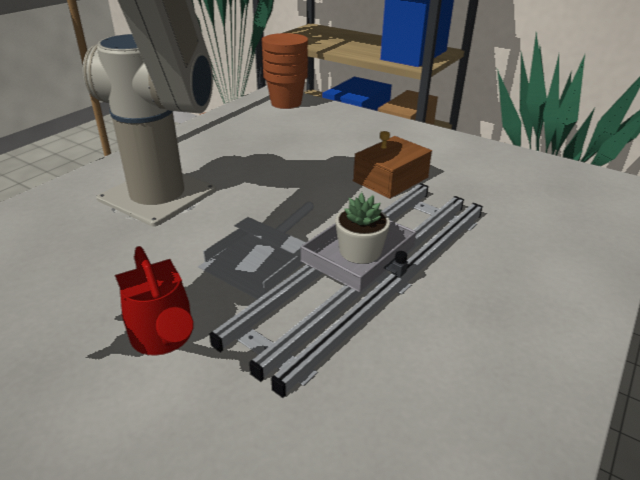

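View pics/top0.png

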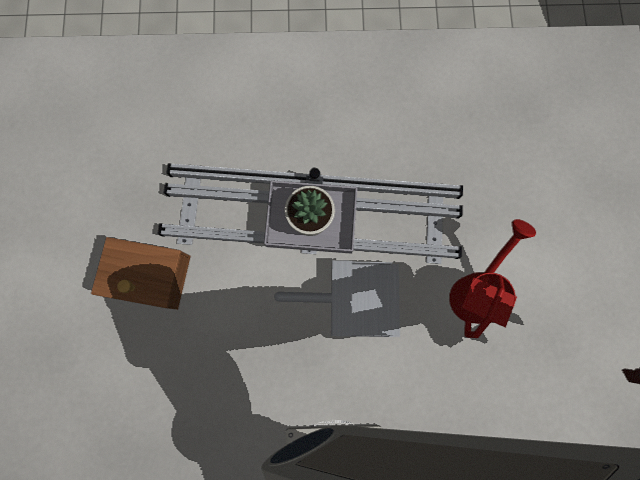

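The scene view shows the planter in the tray, the red can at the rail's near end and the peg box at the far end. In the top view the tray's corners are about (270,182), (355,187), (353,251) and (265,246), with the knob at (314,173). The can is at (483,298), towards world -y, so I push towards -y from the tray's left wall.

```bash
cat > h.py <<'E'
from workcell import get_obs, optics, ctrl
import cv2,numpy as np
from scipy.spatial.transform import Rotation as R
def ray(n,uv,z,c=None):
    c=c or optics.calibration(n);K=np.array(c['intrinsics']);T=np.array(c['cam_to_world'])
    d=np.linalg.inv(K)@[uv[0],uv[1],1];d=T[:3,:3]@(d*[1,-1,-1]);o=T[:3,3]
    return o+d*(z-o[2])/d[2]
def proj(n,p):
    c=optics.calibration(n);K=np.array(c['intrinsics']);T=np.array(c['cam_to_world'])
    q=(T[:3,:3].T@(np.array(p)-T[:3,3]))*[1,-1,-1];q=K@q;return q[:2]/q[2]
def totool(dw):
    return R.from_rotvec(get_obs()['orientation']).inv().apply(dw)
E
python3 - <<'E'
from h import *
for l,uv,z in [("knob",(314.5,173),82),("c1",(270,182),70),("c2",(355,187),70),("c3",(353,251),70),("c4",(265,246),70),
 ("r3L",(165,168),30),("r3R",(462,190),30),("r1L",(158,228),30),("r1R",(460,253),30),("pegTR",(190,253),75),("pegBR",(178,309),75),("planter",(310,210),117),("dustpan handle",(276,296),20),("pegTL",(103,236),75),("pegknob",(124,286),120)]:
    print(l,ray("top",uv,z).round(1))
print(R.from_rotvec(get_obs()['orientation']).as_matrix().round(3))
im=cv2.imread("pics/top0.png")[150:270,140:480];cv2.imwrite("pics/crop1.png",cv2.resize(im,None,fx=2.3,fy=2.3,interpolation=cv2.INTER_CUBIC))
E
```

```text
knob [673.7  29.2  82. ]
c1 [658.5 132.6  70. ]
c2 [641.7 -63.6  70. ]
c3 [492.1 -53.   70. ]
c4 [508.5 144.8  70. ]
r3L [713.  389.9  30. ]
r3R [ 640.5 -324.5   30. ]
r1L [564.9 400.9  30. ]
r1R [ 487.5 -306.9   30. ]
pegTR [495.9 311.5  75. ]
pegBR [372.8 334.4  75. ]
planter [577.4  41.3 117. ]
dustpan handle [399.1 125.3  20. ]
pegTL [539.5 507.5  75. ]
pegknob [421.7 435.5 120. ]
[[ 0.918  0.397 -0.001]
 [ 0.397 -0.918  0.001]
 [ 0.    -0.001 -1.   ]]
```

View pics/crop1.png

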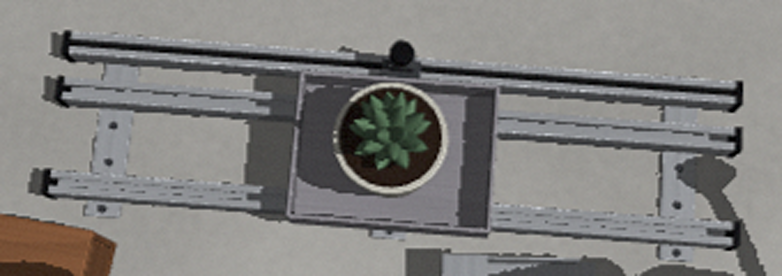

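The rail runs about 0.104 rad off world y, the tray centre is about (575,40), and the push wall centre is about (586,140). I'll fly over high to a standoff behind the wall with the fingers shut.

```bash

python3 -m jog '{"delta_rot":[[0,0,0],[0,0,0],[0,0,0],[0,0,0],[0,0,0]],"translation":[[31,-27,-15],[62,-55,-30],[94,-82,-30],[125,-110,-30],[156,-137,-30]],"hand":[-1,-1,-1,-1,-1]}'
python3 -m jog '{"delta_rot":[[0,0,0],[0,0,0],[0,0,0],[0,0,0],[0,0,0]],"translation":[[31,-27,0],[62,-55,0],[94,-82,0],[125,-110,0],[156,-137,0]],"hand":[-1,-1,-1,-1,-1]}'
python3 -m jog '{"delta_rot":[[0,0,0],[0,0,0],[0,0,0],[0,0,0],[0,0,0]],"translation":[[31,-27,0],[62,-55,0],[94,-82,0],[125,-110,0],[156,-137,0]],"hand":[-1,-1,-1,-1,-1]}'
python3 -m jog '{"delta_rot":[[0,0,0],[0,0,0],[0,0,0],[0,0,0],[0,0,0]],"translation":[[31,-27,0],[62,-55,0],[94,-82,0],[125,-110,0],[156,-137,0]],"hand":[-1,-1,-1,-1,-1]}'
python3 -m jog '{"delta_rot":[[0,0,-0.106],[0,0,-0.212],[0,0,-0.318],[0,0,-0.424],[0,0,-0.53]],"translation":[[0,0,0],[0,0,0],[0,0,0],[0,0,0],[0,0,0]],"hand":[-1,-1,-1,-1,-1]}'
python3 -m jog '{"delta_rot":[[0,0,-0.106],[0,0,-0.212],[0,0,-0.318],[0,0,-0.424],[0,0,-0.528]],"translation":[[0,0,0],[0,0,0],[0,0,0],[0,0,0],[0,0,0]],"hand":[-1,-1,-1,-1,-1]}'
python3 - <<'E'
from h import *
o=get_obs();print(o['t'],o['ee_pos'],o['ft_force'],o['width']);print(R.from_rotvec(o['orientation']).as_matrix().round(3))
print(totool(np.array([604.7,177.8,50])-o['ee_pos']))
E
```

```text
t: 0.6
ee_pos: [337.0, -384.4, 252.6]
orientation: [-3.076, -0.635, 0.0]
ft_force: [0.7, -0.3, 0.4]
width: 51.2
t: 1.1
ee_pos: [425.8, -196.7, 252.5]
orientation: [-3.076, -0.636, 0.0]
ft_force: [0.0, -0.0, -0.3]
width: 11.3
t: 1.6
ee_pos: [514.7, -9.0, 252.5]
orientation: [-3.076, -0.637, 0.001]
ft_force: [0.8, -1.1, 0.3]
width: 0.3
t: 2.1
ee_pos: [603.6, 178.5, 252.2]
orientation: [3.076, 0.637, -0.001]
ft_force: [0.2, 0.2, 0.4]
width: 0.3
t: 2.6
ee_pos: [603.0, 176.8, 252.1]
orientation: [-2.799, -1.426, 0.002]
ft_force: [0.7, -0.3, 0.4]
width: 0.4
t: 3.1
ee_pos: [603.1, 176.7, 252.2]
orientation: [-2.33, -2.107, 0.001]
ft_force: [0.3, -0.2, -0.3]
width: 0.4
3.1 [603.05383105 176.74997494 252.17660144] [ 0.2760224  -0.16422035 -0.32243644] 0.42433118313514695
[[ 0.1    0.995 -0.001]
 [ 0.995 -0.1   -0.   ]
 [-0.    -0.001 -1.   ]]
[  1.28155436   1.72058939 202.17464674]
```

```bash

python3 -m jog '{"delta_rot":[[0,0,0],[0,0,0],[0,0,0],[0,0,0],[0,0,0]],"translation":[[2,2,40],[2,2,80],[2,2,115],[2,2,140],[2,2,150]],"hand":[-1,-1,-1,-1,-1]}'
python3 -m jog '{"delta_rot":[[0,0,0],[0,0,0],[0,0,0],[0,0,0]],"translation":[[0,0,20],[0,0,40],[0,0,52],[0,0,52]],"hand":[-1,-1,-1,-1]}'
python3 - <<'E'
from h import *
for n in("top","scene"):
  im=optics.get_image(n)[:,:,::-1]
  u,v=(proj(n,[590,120,60])).astype(int); print(u,v)
  cv2.imwrite(f"pics/{n}1.png",cv2.resize(im[max(v-75,0):v+75,max(u-100,0):u+100],None,fx=4,fy=4,interpolation=cv2.INTER_CUBIC))
E
```

```text
t: 3.6
ee_pos: [603.5, 178.0, 99.5]
orientation: [-2.333, -2.1, 0.007]
ft_force: [-1.2, 0.6, 0.0]
width: 0.7
t: 4.0
ee_pos: [604.8, 178.4, 49.5]
orientation: [-2.334, -2.101, 0.003]
ft_force: [0.4, -0.2, -0.3]
width: 0.5
276 211
381 226
```

View pics/scene1.png

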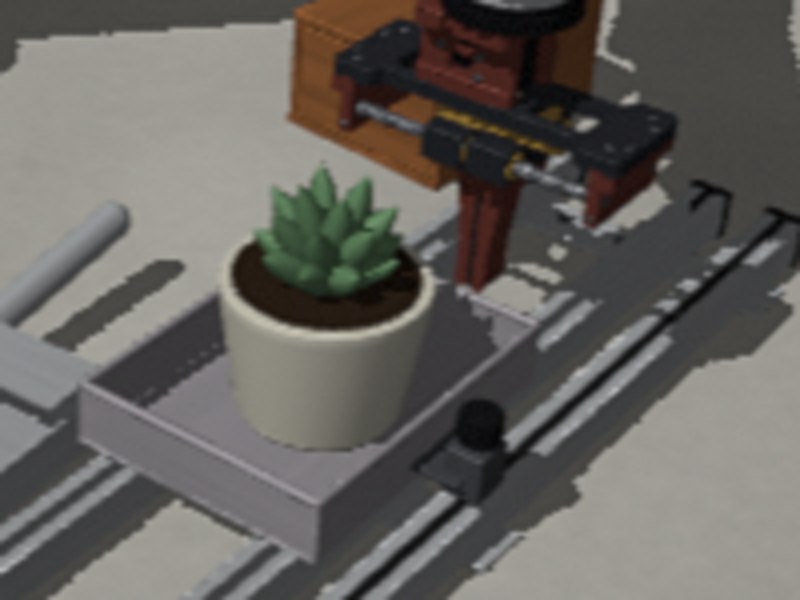

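The shut fingers stand behind the far end wall, near its middle and clear of everything. Next I approach until I feel contact.

```bash

python3 -m jog '{"delta_rot":[[0,0,0],[0,0,0],[0,0,0],[0,0,0],[0,0,0]],"translation":[[-6,0,0],[-12,0,0],[-17,0,0],[-20,0,0],[-22,0,0]],"hand":[-1,-1,-1,-1,-1]}'
for i in 1; do python3 -m jog '{"delta_rot":[[0,0,0],[0,0,0],[0,0,0],[0,0,0]],"translation":[[-1,0,0],[-2,0,0],[-3,0,0],[-3,0,0]],"hand":[-1,-1,-1,-1]}'; done
python3 -m jog '{"delta_rot":[[0,0,0],[0,0,0],[0,0,0],[0,0,0]],"translation":[[-1,0,0],[-2,0,0],[-3,0,0],[-3,0,0]],"hand":[-1,-1,-1,-1]}'
python3 -m jog '{"delta_rot":[[0,0,0],[0,0,0],[0,0,0],[0,0,0]],"translation":[[-1,0,0],[-2,0,0],[-3,0,0],[-3,0,0]],"hand":[-1,-1,-1,-1]}'
```

```text
t: 4.6
ee_pos: [603.3, 156.2, 50.9]
orientation: [2.335, 2.101, 0.0]
ft_force: [-0.4, 0.1, 0.0]
width: 0.3
t: 5.0
ee_pos: [602.9, 153.7, 50.6]
orientation: [-2.335, -2.102, 0.0]
ft_force: [-0.5, 0.1, 0.5]
width: 0.5
t: 5.4
ee_pos: [602.6, 150.6, 50.7]
orientation: [2.335, 2.102, -0.0]
ft_force: [0.1, 0.3, 0.2]
width: 0.7
t: 5.8
ee_pos: [602.4, 148.0, 50.7]
orientation: [-2.335, -2.101, -0.001]
ft_force: [-0.2, 2.2, -0.7]
width: 0.2
```

Contact is at y ≈ 148.5. I push out of the notch.

```bash

python3 -m jog '{"delta_rot":[[0,0,0],[0,0,0],[0,0,0],[0,0,0]],"translation":[[-1,0,0],[-2,0,0],[-3,0,0],[-4,0,0]],"hand":[-1,-1,-1,-1]}'
python3 -m jog '{"delta_rot":[[0,0,0],[0,0,0],[0,0,0],[0,0,0]],"translation":[[-1,0,0],[-2,0,0],[-3,0,0],[-4,0,0]],"hand":[-1,-1,-1,-1]}'
python3 -m jog '{"delta_rot":[[0,0,0],[0,0,0],[0,0,0],[0,0,0]],"translation":[[-1,0,0],[-2,0,0],[-3,0,0],[-4,0,0]],"hand":[-1,-1,-1,-1]}'
python3 -m jog '{"delta_rot":[[0,0,0],[0,0,0],[0,0,0],[0,0,0]],"translation":[[-1,0,0],[-2,0,0],[-3,0,0],[-4,0,0]],"hand":[-1,-1,-1,-1]}'
```

```text
t: 6.2
ee_pos: [602.1, 145.4, 50.7]
orientation: [-2.334, -2.101, -0.003]
ft_force: [0.5, 10.2, -1.0]
width: 0.5
t: 6.6
ee_pos: [601.7, 141.1, 50.7]
orientation: [-2.334, -2.101, -0.002]
ft_force: [-0.1, 6.4, -0.9]
width: 0.3
t: 7.0
ee_pos: [601.1, 135.7, 50.7]
orientation: [2.335, 2.102, -0.0]
ft_force: [-0.1, 2.0, -1.2]
width: 0.7
t: 7.4
ee_pos: [600.7, 131.7, 50.7]
orientation: [2.335, 2.102, 0.0]
ft_force: [-0.0, 2.6, -0.1]
width: 0.7
```

Out of the notch and down to the drag of about 2 N; travel is about 17 mm. I run on to about 57 mm.

```bash

python3 -m jog '{"delta_rot":[[0,0,0],[0,0,0],[0,0,0],[0,0,0],[0,0,0]],"translation":[[-2,0,0],[-4,0,0],[-6,0,0],[-8,0,0],[-10,0,0]],"hand":[-1,-1,-1,-1,-1]}'
python3 -m jog '{"delta_rot":[[0,0,0],[0,0,0],[0,0,0],[0,0,0],[0,0,0]],"translation":[[-2,0,0],[-4,0,0],[-6,0,0],[-8,0,0],[-10,0,0]],"hand":[-1,-1,-1,-1,-1]}'
python3 -m jog '{"delta_rot":[[0,0,0],[0,0,0],[0,0,0],[0,0,0],[0,0,0]],"translation":[[-2,0,0],[-4,0,0],[-6,0,0],[-8,0,0],[-10,0,0]],"hand":[-1,-1,-1,-1,-1]}'
python3 -m jog '{"delta_rot":[[0,0,0],[0,0,0],[0,0,0],[0,0,0],[0,0,0]],"translation":[[-2,0,0],[-4,0,0],[-6,0,0],[-8,0,0],[-10,0,0]],"hand":[-1,-1,-1,-1,-1]}'
```

```text
t: 7.9
ee_pos: [599.6, 121.7, 50.7]
orientation: [-2.335, -2.102, -0.0]
ft_force: [0.7, 3.1, -0.5]
width: 0.5
t: 8.4
ee_pos: [598.6, 111.8, 50.7]
orientation: [2.335, 2.102, 0.0]
ft_force: [1.3, 3.9, -1.1]
width: 0.9
t: 8.9
ee_pos: [597.6, 101.8, 50.7]
orientation: [2.335, 2.102, 0.0]
ft_force: [1.0, 1.6, -1.2]
width: 0.8
t: 9.4
ee_pos: [596.5, 91.9, 50.7]
orientation: [2.335, 2.102, 0.0]
ft_force: [1.7, 2.5, -1.3]
width: 0.5
```

Travel is 57 mm. From here I use 3 mm steps and check the force after each; each turn covers less than a notch's half width.

```bash

python3 -m jog '{"delta_rot":[[0,0,0],[0,0,0],[0,0,0],[0,0,0],[0,0,0]],"translation":[[-2,0,0],[-4,0,0],[-6,0,0],[-8,0,0],[-10,0,0]],"hand":[-1,-1,-1,-1,-1]}'
python3 -m jog '{"delta_rot":[[0,0,0],[0,0,0],[0,0,0]],"translation":[[-1,0,0],[-2,0,0],[-3,0,0]],"hand":[-1,-1,-1]}'
python3 -m jog '{"delta_rot":[[0,0,0],[0,0,0],[0,0,0]],"translation":[[-1,0,0],[-2,0,0],[-3,0,0]],"hand":[-1,-1,-1]}'
python3 -m jog '{"delta_rot":[[0,0,0],[0,0,0],[0,0,0]],"translation":[[-1,0,0],[-2,0,0],[-3,0,0]],"hand":[-1,-1,-1]}'
```

```text
t: 9.9
ee_pos: [595.5, 82.0, 50.7]
orientation: [2.335, 2.102, 0.0]
ft_force: [2.1, 1.9, -2.0]
width: 0.7
t: 10.2
ee_pos: [595.1, 79.0, 50.7]
orientation: [-2.335, -2.102, 0.0]
ft_force: [1.3, 1.7, -0.4]
width: 0.7
t: 10.5
ee_pos: [594.8, 76.1, 50.7]
orientation: [2.335, 2.102, 0.0]
ft_force: [1.7, 2.6, 0.3]
width: 0.6
t: 10.8
ee_pos: [594.5, 73.1, 50.7]
orientation: [2.335, 2.102, 0.0]
ft_force: [0.7, 2.3, 1.0]
width: 0.6
```

```bash

python3 -m jog '{"delta_rot":[[0,0,0],[0,0,0],[0,0,0]],"translation":[[-1,0,0],[-2,0,0],[-3,0,0]],"hand":[-1,-1,-1]}'
python3 -m jog '{"delta_rot":[[0,0,0],[0,0,0],[0,0,0]],"translation":[[-1,0,0],[-2,0,0],[-3,0,0]],"hand":[-1,-1,-1]}'
python3 -m jog '{"delta_rot":[[0,0,0],[0,0,0],[0,0,0]],"translation":[[-1,0,0],[-2,0,0],[-3,0,0]],"hand":[-1,-1,-1]}'
```

```text
t: 11.1
ee_pos: [594.2, 70.1, 50.7]
orientation: [2.335, 2.102, 0.0]
ft_force: [1.3, 1.2, 1.4]
width: 0.3
t: 11.4
ee_pos: [593.8, 67.1, 50.7]
orientation: [-2.335, -2.102, 0.0]
ft_force: [1.3, 1.9, 1.1]
width: 0.8
t: 11.7
ee_pos: [593.0, 63.9, 50.5]
orientation: [-2.335, -2.102, 0.002]
ft_force: [0.3, -0.3, -0.0]
width: 0.4
```

The force dropped to 0 at about 84 mm of travel, which looks like the click. I check with the camera.

```bash
python3 - <<'E'
from h import *
for n in("top","scene"):
  im=optics.get_image(n)[:,:,::-1]; cv2.imwrite(f"pics/{n}2f.png",im)
  u,v=(proj(n,[577,-25,60])).astype(int); print(n,u-100,v-75)
  cv2.imwrite(f"pics/{n}2.png",cv2.resize(im[max(v-75,0):v+75,max(u-100,0):u+100],None,fx=4,fy=4,interpolation=cv2.INTER_CUBIC))
# knob: dark blob near knob, before/after
for f,c0 in(("pics/top0.png",(314,173)),("pics/top2f.png",proj("top",[664,-63,82]))):
  g=cv2.imread(f).max(2);u,v=map(int,c0);w=g[v-14:v+12,u-20:u+20];m=cv2.morphologyEx((w<60).astype(np.uint8),cv2.MORPH_OPEN,np.ones((5,5),np.uint8))
  ys,xs=np.nonzero(m);print(len(xs));p=(u-20+xs.mean(),v-14+ys.mean());print(p,ray("top",p,82))
E
```

```text
top 239 140
scene 241 182
120
(np.float64(314.10833333333335), np.float64(174.61666666666667)) [669.82229552  30.21437933  82.        ]
154
(np.float64(348.2922077922078), np.float64(177.72727272727272)) [660.49115284 -47.94306886  82.        ]
```

View pics/scene2.png

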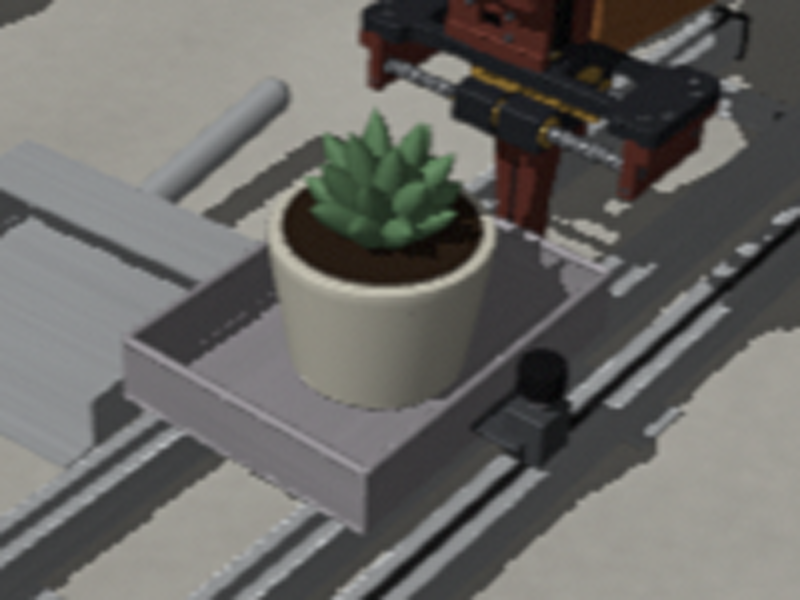

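View pics/top2.png

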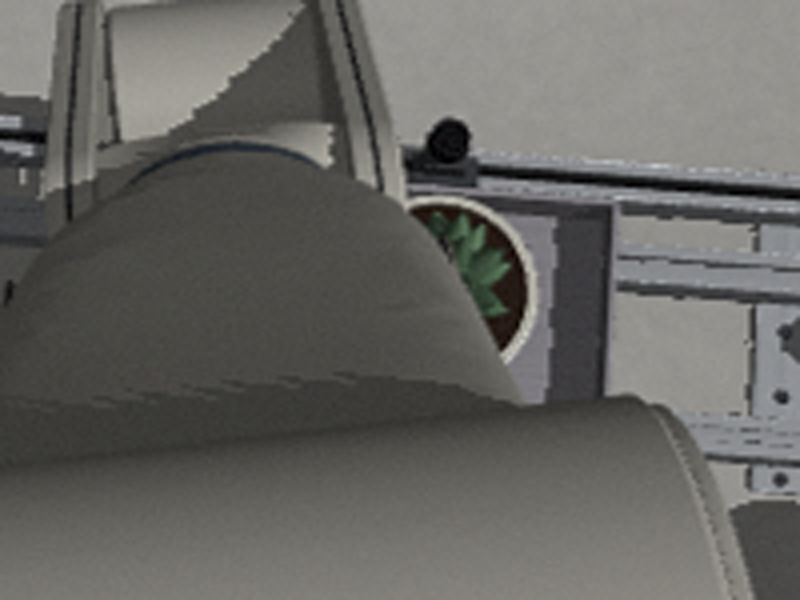

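The knob seems to stand higher over its housing than before, and it has moved only about as far as the finger. I triangulate the knob before and after to settle this.

```bash
python3 - <<'E'
from h import *
o=get_obs();print(o['t'],o['ee_pos'],o['ft_force'])
for n in("top","scene"):
  cv2.imwrite(f"pics/{n}3f.png",optics.get_image(n)[:,:,::-1])
def line(n,uv):
  a=ray(n,uv,0);b=ray(n,uv,200);return a,(b-a)/np.linalg.norm(b-a)
def blob(f,uv):
  g=cv2.imread(f).max(2);g=cv2.resize(g,None,fx=4,fy=4,interpolation=cv2.INTER_CUBIC);m=(g<42).astype(np.uint8)
  m=cv2.morphologyEx(m,cv2.MORPH_OPEN,cv2.getStructuringElement(2,(23,23)))
  k,l,s,c=cv2.connectedComponentsWithStats(m);i=min(range(1,k),key=lambda i:np.hypot(*(c[i]/4-uv)));return c[i]/4,s[i]/4
for t,ut,us in(("0",(314.5,173),(401,257)),("2f",(351,175),(376,276)),("3f",(351,175),(376,276))):
  pt,st=blob(f"pics/top{t}.png",np.array(ut));ps,ss=blob(f"pics/scene{t}.png",np.array(us))
  a,d=line("top",pt);b,e=line("scene",ps)
  x=np.linalg.lstsq(np.c_[d,-e],b-a,rcond=None)[0];p=a+d*x[0];q=b+e*x[1]
  print(t,pt,st,ps,ss,((p+q)/2).round(1),"gap",np.linalg.norm(p-q).round(1))
rows=[]
for f,(u,v) in(("scene0",(401,262)),("scene3f",(376,282)),("top0",(314,175)),("top3f",(351,177))):
  rows.append(cv2.resize(cv2.imread(f"pics/{f}.png")[v-22:v+22,u-22:u+22],(380,290),interpolation=cv2.INTER_CUBIC))
cv2.imwrite("pics/cmp.png",np.vstack([np.hstack(rows[:2]),np.hstack(rows[2:])]))
E
```

```text
11.8 [592.93093015  63.7944697   50.38349624] [0.39010401 0.34696898 0.95041073]
0 [314.37678208 174.05006789] [309.5  168.25  10.25  12.   368.25] [400.89977578 257.31233184] [394.5  250.75  12.75  13.5  557.5 ] [677.6  30.8  69.5] gap 4.8
2f [350.73582039 175.92454423] [345.25 170.25  10.75  11.   370.25] [376.40545197 276.10174301] [369.75 269.    13.25  14.5  616.75] [668.8 -53.5  74.2] gap 3.5
3f [351.70259209 176.02199864] [346.25 170.5   10.75  10.75 366.5 ] [375.22864465 278.45216401] [368.5  271.    13.25  15.5  658.5 ] [669.  -56.4  70.8] gap 2.0
```

View pics/cmp.png

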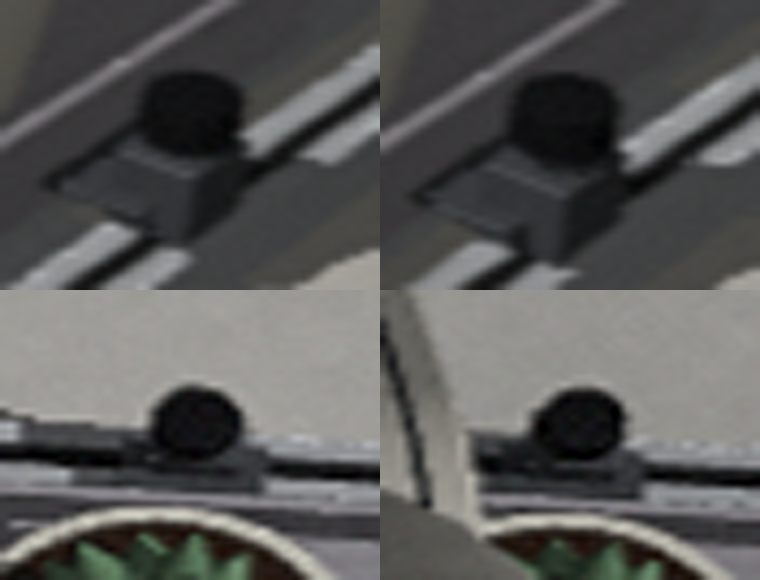

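Between those two pictures the knob dropped about 3.4 mm and moved on about 3 mm: the catch is falling into the notch now. I back off and look again once it has settled.

```bash
python3 -m jog '{"delta_rot":[[0,0,0],[0,0,0],[0,0,0],[0,0,0],[0,0,0]],"translation":[[0,0,0],[3,0,0],[9,0,0],[17,0,0],[25,0,0]],"hand":[-1,-1,-1,-1,-1]}'
python3 -m jog '{"delta_rot":[[0,0,0],[0,0,0],[0,0,0],[0,0,0],[0,0,0]],"translation":[[0,0,0],[0,0,0],[0,0,0],[0,0,0],[0,0,0]],"hand":[-1,-1,-1,-1,-1]}'
python3 - <<'E'
from h import *
for n in("top","scene"):
  cv2.imwrite(f"pics/{n}4f.png",optics.get_image(n)[:,:,::-1])
def line(n,uv):
  a=ray(n,uv,0);b=ray(n,uv,200);return a,(b-a)/np.linalg.norm(b-a)
def blob(f,uv):
  g=cv2.imread(f).max(2);g=cv2.resize(g,None,fx=4,fy=4,interpolation=cv2.INTER_CUBIC);m=(g<42).astype(np.uint8)
  m=cv2.morphologyEx(m,cv2.MORPH_OPEN,cv2.getStructuringElement(2,(23,23)))
  k,l,s,c=cv2.connectedComponentsWithStats(m);i=min(range(1,k),key=lambda i:np.hypot(*(c[i]/4-uv)));return c[i]/4,s[i]/4
pt,st=blob("pics/top4f.png",np.array((352,176)));ps,ss=blob("pics/scene4f.png",np.array((374,280)))
a,d=line("top",pt);b,e=line("scene",ps)
x=np.linalg.lstsq(np.c_[d,-e],b-a,rcond=None)[0];p=a+d*x[0];q=b+e*x[1]
print(pt,ps,((p+q)/2).round(1),np.linalg.norm(p-q).round(1))
A=cv2.imread("pics/scene3f.png");B=cv2.imread("pics/scene4f.png")
cv2.imwrite("pics/cmp2.png",np.hstack([cv2.resize(M[190:320,290:420],(400,400),interpolation=cv2.INTER_CUBIC) for M in(A,B)]))
E
```

```text
t: 12.4
ee_pos: [596.2, 89.9, 50.7]
orientation: [2.335, 2.102, 0.0]
ft_force: [-0.8, 0.1, 0.3]
width: 0.4
t: 12.9
ee_pos: [596.1, 88.9, 50.7]
orientation: [-2.335, -2.101, 0.0]
ft_force: [0.3, -0.5, 0.2]
width: -0.1
[353.33627717 177.89144022] [374.07765589 280.31168206] [666.9 -59.5  67.1] 5.0
```

View pics/cmp2.png

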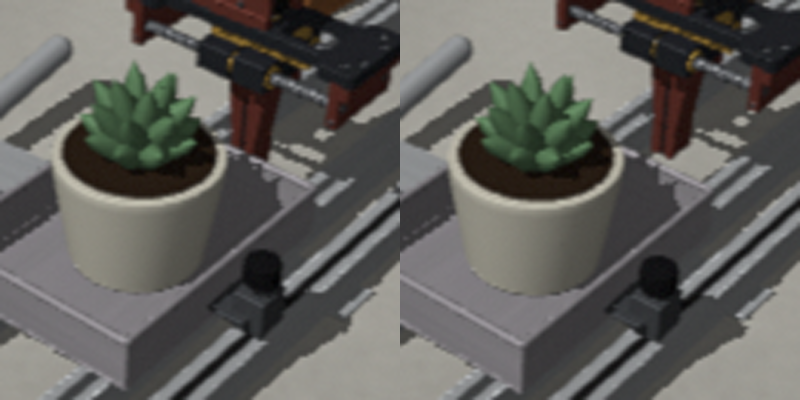

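The knob is now about 90 mm along, back at its home height (measured 67 against 69.5 at the start), and the planter is upright. I back away, go up clear, and do a final check.

```bash
python3 -m jog '{"delta_rot":[[0,0,0],[0,0,0],[0,0,0],[0,0,0],[0,0,0]],"translation":[[15,0,0],[35,0,0],[50,0,-10],[55,0,-40],[55,0,-80]],"hand":[-1,-1,-1,-1,-1]}'
python3 -m jog '{"delta_rot":[[0,0,0],[0,0,0],[0,0,0],[0,0,0],[0,0,0]],"translation":[[0,0,-40],[0,0,-80],[0,0,-110],[0,0,-120],[0,0,-120]],"hand":[-1,-1,-1,-1,-1]}'
python3 -m jog '{"delta_rot":[[0,0,0],[0,0,0],[0,0,0],[0,0,0],[0,0,0]],"translation":[[40,0,0],[80,0,0],[110,0,0],[120,0,0],[120,0,0]],"hand":[-1,-1,-1,-1,-1]}'
python3 - <<'E'
from h import *
for n in("top","scene"):
  cv2.imwrite(f"pics/{n}5f.png",optics.get_image(n)[:,:,::-1])
def line(n,uv):
  a=ray(n,uv,0);b=ray(n,uv,200);return a,(b-a)/np.linalg.norm(b-a)
def blob(f,uv):
  g=cv2.imread(f).max(2);g=cv2.resize(g,None,fx=4,fy=4,interpolation=cv2.INTER_CUBIC);m=(g<42).astype(np.uint8)
  m=cv2.morphologyEx(m,cv2.MORPH_OPEN,cv2.getStructuringElement(2,(23,23)))
  k,l,s,c=cv2.connectedComponentsWithStats(m);i=min(range(1,k),key=lambda i:np.hypot(*(c[i]/4-uv)));return c[i]/4,s[i]/4
pt,st=blob("pics/top5f.png",np.array((353,177)));ps,ss=blob("pics/scene5f.png",np.array((374,280)))
a,d=line("top",pt);b,e=line("scene",ps)
x=np.linalg.lstsq(np.c_[d,-e],b-a,rcond=None)[0];p=a+d*x[0];q=b+e*x[1]
print(pt,ps,((p+q)/2).round(1),np.linalg.norm(p-q).round(1))
# red can moved?
for f in("scene0","scene5f"):
  im=cv2.imread(f"pics/{f}.png").astype(int);m=(im[:,:,2]>90)&(im[:,:,1]<50)&(np.arange(640)<200);print(f,[v.mean() for v in np.nonzero(m)],m.sum())
A=cv2.imread("pics/scene5f.png");B=cv2.imread("pics/top5f.png")
cv2.imwrite("pics/fin.png",np.hstack([cv2.resize(A[190:320,290:420],(400,400),interpolation=cv2.INTER_CUBIC),cv2.resize(B[130:330,220:420],(400,400))]))
E
```

```text
t: 13.5
ee_pos: [600.7, 145.4, 130.5]
orientation: [-2.332, -2.103, 0.005]
ft_force: [0.1, 1.0, 0.3]
width: 0.6
t: 14.0
ee_pos: [602.6, 144.6, 252.5]
orientation: [2.333, 2.101, 0.005]
ft_force: [-0.3, 0.9, -0.6]
width: 0.5
t: 14.5
ee_pos: [613.5, 264.0, 248.4]
orientation: [-2.332, -2.104, 0.005]
ft_force: [0.0, -0.3, 0.1]
width: 0.4
[353.25472462 177.89146868] [374.07879079 280.2915547 ] [666.9 -59.4  67.1] 4.9
scene0 [np.float64(314.51837230488917), np.float64(153.8518068630428)] 3293
scene5f [np.float64(308.09292452830186), np.float64(150.48042452830188)] 4240
```

View pics/fin.png

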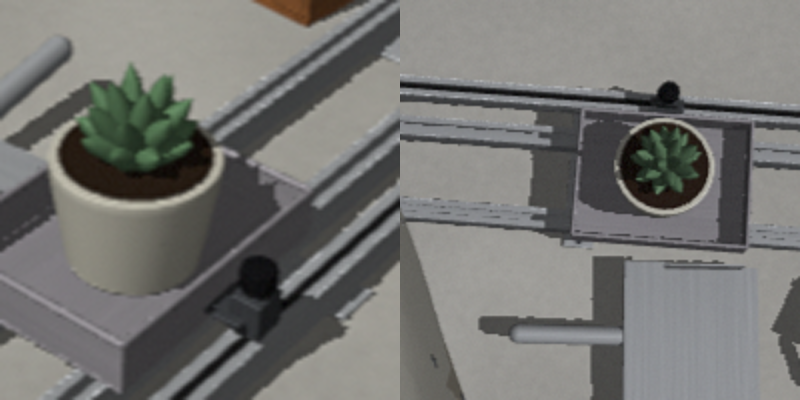

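```bash
python3 -c "
from workcell import ctrl,get_obs
print(get_obs()['t'],ctrl.close_job())"
```

```text
the job is handed in; nothing more can be done
14.6 None
```

The tray is in the next stop towards the watering can, about 90 mm from its start, and I handed the job in at 14.6 s of the 51 s allowed. I pushed on the tray's end wall with the shut fingers.

- **Feel:** Breaking out of the first notch read about 10 N. After that only drag of about 2 N was left, until the force fell to 0 at about 84 mm and I stopped pushing.
- **Catch:** The tray then ran on about 6 mm by itself while the knob dropped by the plunger's lift. The two last knob measurements agree with each other. Both read 67 mm, against 69.5 mm at the start by the same method, so I take the catch as home. The two camera rays missed each other by 5 mm, so that height is only good to a few mm. I did not push the tray again to test the catch.
- **Surroundings:** In the last pictures the planter stands upright in the tray and the gripper is clear.
- **Check that disagreed:** The red colour mask of the watering can differed between the first and last pictures, by about 7 pixels and in area. I put this down to the arm's shadow moving off the can. The arm passed over the can's side of the shelf only at about 250 mm height and felt no contact.
- **Not measured:** I did not measure the dustpan and peg box again. The fingers stayed clear of both, by my own path.

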